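# Lever open the soap box and refill it from the drying dish

### The arm

A 6-joint arm with a two-finger parallel gripper is mounted at the origin on the work surface. World frame = base frame: x ahead of the robot, y to its left, z up, the work surface at z = 0. Lengths are in mm, angles in rad, forces in N, time in s.
With the tool pointing down it reaches from about 400 to 825 mm from the base axis. Payload 7 kg.
Tool frame: the origin (TCP) lies at the very end of the fingers, on their centre line; the grasp point (between the pads) lies 19 mm behind it; z points along the fingers, y is the line along which they close (so a half turn about z gives the same grasp; the last joint's range is limited). The gripper opens to 88 mm and grips with 3 to 60 N. Pads are 19 mm wide; open, the fingers measure 130 mm over their backs; the gripper's body (78 mm by 193 mm) begins 47 mm behind the grasp point.
Start: joints at [-0.867, 0.359, 0.012, 0, -1.224, -0.288], TCP at [272.619, -617.474, 226.561] pointing down, gripper open.
Joint ranges: [-3.07, 3.07], [-1.43, 2.12], [-1.02, 1.25], [-3.03, 1.67], [-3.05, -0], [-3.03, 3.03]. Speed limits (rad/s): [2.39, 2.39, 3.01, 3.14, 3.14, 3.14].

### API

Orientations are given as a unit quaternion [x, y, z, w].
In Python, from plant import bot gives the robot as it stands. Calls block until the motion is done:
- bot.move_ptp(position, orientation): joint-space move of the TCP to a pose.
- bot.line_to(position, velocity=150, ori=None): straight line of the TCP; ori=None keeps the orientation; velocity is the mean speed in mm/s.
- bot.move_joints(angles): joint-space move.
- bot.move_gripper(opening, force=None): finger opening in mm; force is the grip in N (None keeps the last); returns when the fingers have stopped.
- bot.pause(seconds).
- bot.solve_ik(position, orientation): joint angles nearest the present ones, or None.
- bot.read_state(): the state.
- bot.camera(name): name is "scene" or "top"; returns the picture (420x560x3 uint8, red, green, blue); there is no depth.
- bot.get_calibration(name): a dict with "fx", "fy", "cx", "cy" (pixels), "view" (4x4, takes a point from world to camera coordinates). Camera axes: x right, y up, looking along -z (the intrinsics and any distortion apply to the point x, -y, -z); pixel columns grow to the right and rows downward; lengths in mm; the calibration is good to about 2 mm. A picture is of the moment at which its call begins. get_calibration takes no time and is no camera call.
A pose or a line that the arm cannot do raises bot.Unreachable and nothing moves.
- bot.close_job(): hands the job in; it is judged then, once.
The state is a dict: "t": time; "joint_pos": joint angles; "qvel": joint speeds; "tau": joint torques, N m; "tcp_pos": TCP position; "eef_rot": TCP orientation; "contact_force": force on the tool from outside, world axes, zero at the start; "moment": the same for the moment, N m; "width": finger opening in mm; "finger_force": force on a finger pad.
Only numpy, scipy, OpenCV 4.12 (cv2) and the standard library are available. Lean on these libraries where they do the work, as an engineer would, in place of code of your own. Each camera call takes 0.05 s, during which the arm holds its last target. There are 200 camera calls.

### The job

Lever the lid of the green soap box open with the scraper, putting its blade through the notch at the front, and swing the lid up with it until it stands upright; then lay the scraper back down on the bench. Take the white dish by its handle and tip it with its lip close above the box, so that the three small soaps slide in, then set the empty dish flat on the bench. Keep the gripper itself off the lid and the soaps, leave the lid standing open, and do not disturb the other things.

Things in the scene. Friction and masses are not known exactly. Their poses are not given: they have to be found in the camera images.
- box: pale green soap box fixed to the bench, 130 (x) x 150 (y) x 65 mm high, walls and floor 5 mm, empty; origin under its centre, z up; its front (notch side) faces its own -x, roughly towards the robot. A flat cream lid covers it flush on all sides, with no handle; the hinge line runs along the top of the back (+x) wall.
- box_notch (a point): centre of the notch in the top of the front wall, at the wall's outer face: a slot 76 mm wide (box y) and 12 mm high (z 53 to 65 mm above the bench), closed above by the shut lid, open into the empty box. Axes are those of the box; a blade goes in along +x, 20 to 40 mm deep.
- box_mouth (a point): centre of the box's mouth, level with the rim, 65 mm above the bench; the clear opening is 120 (x) x 140 (y) mm
- lid: cream lid on the box, a flat 130 x 150 x 6 mm plate, 150 g; origin at the middle of its hinge line, 65 mm up, the lid reaching from there to its own -x. Shut, its axes are the box's; opening (at most 1.9 rad) turns it about +y, so its -x edge rises. The hinge is stiff (0.15 N m friction): the lid stays where it is left; lifting at the front takes 2 to 3 N.
- lid_edge (a point): middle of the lid's front edge, on its underside, 130 mm from the hinge line
- scraper: scraper lying loose on the bench, 200 mm long, 100 g: wooden handle 110 x 20 (y) x 24 (z) mm from x = -100 to +10 mm, flat steel blade 2 mm thick, 40 mm wide, from there to x = +100 mm, at mid height (12 mm). Origin on its underside near the front of the handle, 10 mm ahead of its centre of mass; z up, +x roughly away from the robot.
- scraper_grip (a point): point to hold the scraper: in the handle, 20 mm behind the origin, 12 mm above the underside; axes as the scraper
- scraper_tip (a point): middle of the blade's straight front end, 100 mm ahead of the origin, 12 mm above the underside
- dish: white glazed dish loose on the bench, 220 g: pan 150 (x) x 85 (y) mm, floor 4 mm thick, rim 16 mm high on three sides, open at its lip (+x end). Wooden handle 90 mm long, 18 wide, 5 to 29 mm above the bench, at the -x end (x -165 to -75 mm), roughly towards the robot. Origin under the pan's centre, z up. Slippery: soaps slide from 16 to 23 degrees on.
- dish_lip (a point): middle of the dish's open lip, 75 mm ahead of its origin, on the pan's inner floor (4 mm above the underside); axes as the dish
- dish_grip (a point): point to hold the dish: in the handle, 120 mm behind the dish's origin, 17 mm above its underside; axes as the dish
- soap0: small tan soap, 28 x 40 x 18 mm, 22 g, lying loose on the dish; origin at its centre
- soap1: small green soap, same size, on the dish; origin at its centre
- soap2: small pink soap, same size, on the dish; origin at its centre
- nailbrush: wooden nail brush, 85 x 34 x 27 mm, bristles down; bystander; origin under its centre
- bottle: amber bottle with black cap, 60 mm across, 160 mm tall; bystander; origin under its centre
- jar: green glass jar with metal cap, 72 mm across, 85 mm tall; bystander; origin under its centre
- bigsoap: large cream bar of soap lying on the bench, 60 x 92 x 30 mm; bystander; origin under its centre
- mug: blue mug, 80 mm across, 85 mm tall; bystander; origin under its centre
- bathbrush: long brush with wooden handle, 220 mm long, lying; bystander; origin under its centre

How it is judged (in metres and radians):
On the way, in this order (a step that is already met when the one before it is completed fails the run):
1. the scraper lifts the lid (angle between lid's own z axis and vertical above 0.25 rad and contact force between scraper and lid above 0.2 N), for 0.05 s.
2. the lid stands open (angle between lid's own z axis and vertical above 1.3 rad), for 0.1 s.
3. the dish is tipped with its lip over the box (angle between dish's own z axis and vertical above 0.35 rad and horizontal distance between dish_lip and box_mouth below 0.1 m), for 0.2 s.
At the end, for the whole second after the job is handed in: All three small soaps lie still inside the soap box (centres within its walls and below its rim), the lid stands open by at least 1.3 rad (75 degrees), the scraper lies at rest on the bench (its origin under 30 mm high), and the dish stands at rest and level (within 0.1 rad) on the bench (x of soap0 in the frame of box between -0.065 and 0.065 m and y of soap0 in the frame of box between -0.075 and 0.075 m and z of each of soap0, soap1, soap2 in the frame of box below 0.065 m and linear speed of each of soap0, soap1, soap2 below 0.05 m/s and x of soap1 in the frame of box between -0.065 and 0.065 m and y of soap1 in the frame of box between -0.075 and 0.075 m and x of soap2 in the frame of box between -0.065 and 0.065 m and y of soap2 in the frame of box between -0.075 and 0.075 m and angle between lid's own z axis and vertical above 1.3 rad and height (world z) of each of scraper, dish below 0.03 m and linear speed of each of scraper, dish below 0.03 m/s and angle between dish's own z axis and vertical below 0.1 rad); the robot touches nothing.
It fails at once if the gripper or arm touches the lid (over 1 N) (contact force between any of the fingers, the arm and lid above 1 N).
It fails at once if the gripper or arm touches a small soap (over 0.5 N) (contact force between any of the fingers, the arm and soap0 above 0.5 N or contact force between any of the fingers, the arm and soap1 above 0.5 N or contact force between any of the fingers, the arm and soap2 above 0.5 N).
It fails at once if the dish is tipped (over 0.4 rad) with its lip more than 115 mm above the box's rim (angle between dish's own z axis and vertical above 0.4 rad and height (world z) of dish_lip above 0.18 m).
It fails at once if a bystander is moved by more than 30 mm (distance of any of nailbrush, bottle, jar, bigsoap, mug, bathbrush from where it was at the start of the episode above 0.03 m).
It also fails if it takes over 72 s, if anything falls off the work surface, if the arm or the gripper's body presses on something with over 40 N, if the wrist force passes 120 N, or if a joint passes its speed limit or range.

## Working session

There is one attempt and no reset: what is moved stays moved. The work goes in short steps, each a Python script; the robot and the scene stay as the last script left them, time stands still between calls to the robot, and variables do not carry over. Pictures are saved under pics/ and viewed, at most 10 in all, crops included, and the job is handed in when it is done.

```bash
ls; mkdir -p pics; python3 - <<'E'
from plant import bot
import cv2
for n in("scene","top"):
    cv2.imwrite(f"pics/{n}0.png",cv2.resize(bot.camera(n)[:,:,::-1],(800,600),interpolation=cv2.INTER_CUBIC))
    print(n,bot.get_calibration(n))
E
```

```text
pics
scene {'fx': 493.1767282946816, 'fy': 493.1767282946816, 'cx': 284.1339790358334, 'cy': 206.6732878780073, 'view': array([[-8.29907994e-01,  5.57637351e-01, -1.71261644e-02,
         4.64971977e+02],
       [-3.22194129e-01, -4.53995062e-01,  8.30710195e-01,
         1.14497152e+02],
       [ 4.55459838e-01,  6.94930981e-01,  5.56441611e-01,
        -1.61085410e+03],
       [ 0.00000000e+00,  0.00000000e+00,  0.00000000e+00,
         1.00000000e+00]])}
top {'fx': 478.6398594727646, 'fy': 478.6398594727646, 'cx': 275.51383877496136, 'cy': 213.15734803337665, 'view': array([[ 6.44905183e-03, -9.99975705e-01, -2.64546984e-03,
         6.33025828e+00],
       [ 9.92243173e-01,  6.07070375e-03,  1.24163728e-01,
        -5.74910983e+02],
       [-1.24144651e-01, -3.42568771e-03,  9.92258217e-01,
        -1.47968749e+03],
       [ 0.00000000e+00,  0.00000000e+00,  0.00000000e+00,
         1.00000000e+00]])}
```

View pics/scene0.png

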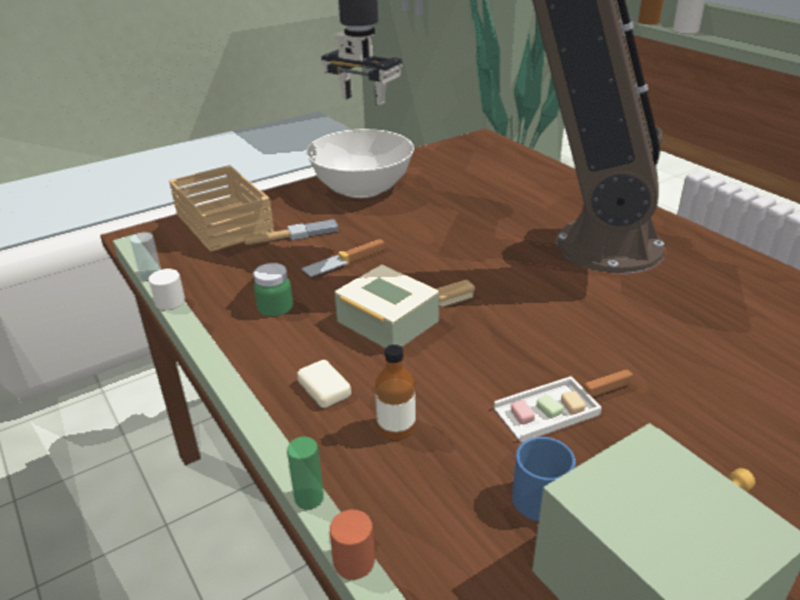

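View pics/top0.png

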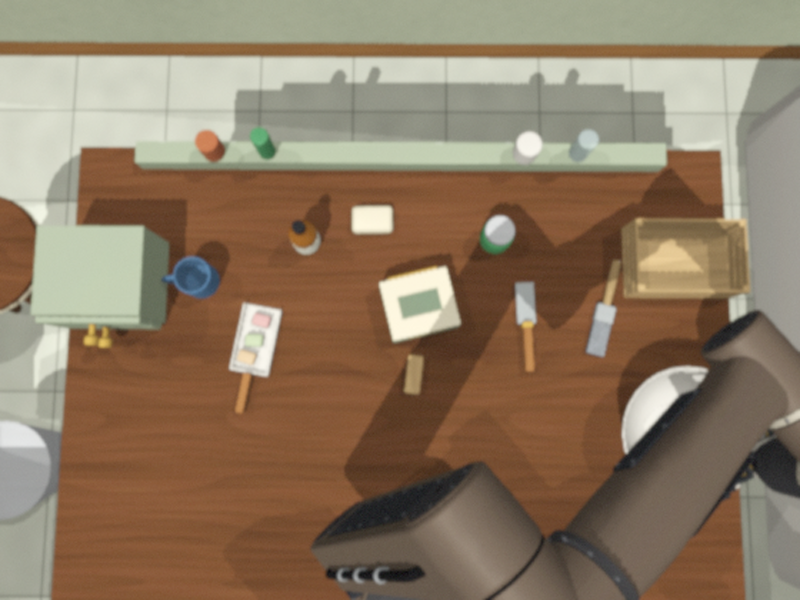

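The scene view has the box at about (390,305), the scraper at (345,258) and the dish at (560,405). The top view has the box at (420,303), scraper at (527,325), dish at (255,350) and brush at (413,375). A second tool (blue-grey blade) lies further right and is the distractor bathbrush. Next I'll take enlarged crops with ticks.

```bash
cat > mos.py <<'E'
import cv2,numpy as np
def crop(im,c0,c1,r0,r1,s):
    o=cv2.resize(im[r0:r1,c0:c1],None,fx=s,fy=s,interpolation=cv2.INTER_CUBIC)
    for c in range(c0-c0%10+10,c1,10):
        x=int((c-c0+.5)*s); cv2.line(o,(x,0),(x,6),(0,255,255),1); cv2.putText(o,str(c),(x-10,16),0,.35,(0,255,255),1)
    for r in range(r0-r0%10+10,r1,10):
        y=int((r-r0+.5)*s); cv2.line(o,(0,y),(6,y),(0,255,255),1); cv2.putText(o,str(r),(8,y+4),0,.35,(0,255,255),1)
    return o
def stack(ims,axis):
    m=max(i.shape[1-axis] for i in ims)
    return np.concatenate([np.pad(i,((0,m-i.shape[0]),(0,0),(0,0)) if axis else ((0,0),(0,m-i.shape[1]),(0,0))) for i in ims],axis)
E
python3 - <<'E'
from plant import bot
from mos import *
t=bot.camera("top")[:,:,::-1]; s=bot.camera("scene")[:,:,::-1]
cv2.imwrite("pics/topc.png",stack([crop(t,264,380,183,283,4.8),crop(t,156,204,206,296,4.8)],1))
cv2.imwrite("pics/scc.png",stack([crop(s,208,335,164,246,4.3),crop(s,343,448,255,312,4.2)],0))
E
```

```text
(no output)
```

View pics/topc.png

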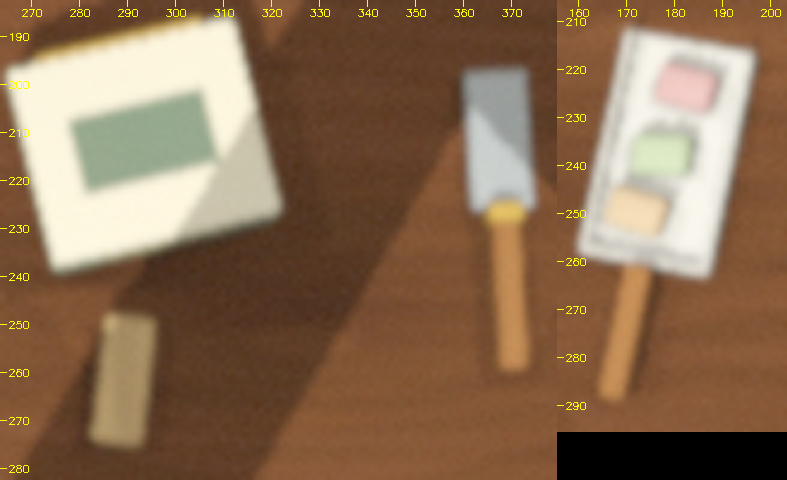

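View pics/scc.png

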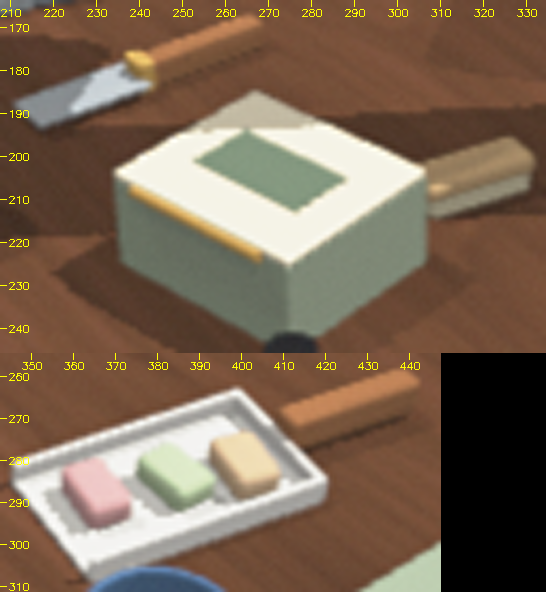

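Readings: top lid corners (8,66), (235,16), (283,212), (52,272) in the crop; scraper tip (463,70)/(526,67) and handle end (499,371)/(529,369); dish lip (624,27)/(756,48), with scene counterparts. I'll fit planar pose plus height for each from both views.

```bash
cat > fit.py <<'E'
import numpy as np
from scipy.optimize import least_squares
from plant import bot
K={n:bot.get_calibration(n) for n in("top","scene")}
def proj(n,P):
    c=K[n]; p=np.asarray(P)@c["view"][:3,:3].T+c["view"][:3,3]
    return np.c_[c["fx"]*p[:,0]/-p[:,2]+c["cx"], c["fy"]*-p[:,1]/-p[:,2]+c["cy"]]
def place(q,M): # q=x,y,yaw,z
    c,s=np.cos(q[2]),np.sin(q[2]); M=np.asarray(M,float)
    return np.c_[q[0]+c*M[:,0]-s*M[:,1],q[1]+s*M[:,0]+c*M[:,1],q[3]+M[:,2]]
def fit(obs,q0,fixz=False):
    f=lambda q:np.concatenate([(proj(n,place(list(q[:3])+[0 if fixz else q[3]],M))-px).ravel() for n,M,px in obs])
    r=least_squares(f,q0); return r.x,r.fun.reshape(-1,2)
E
python3 - <<'E'
from fit import *
T=lambda L:np.array(L)/4.8-.5+[264,183]
D=lambda L:(np.array(L)-[557,0])/4.8-.5+[156,206]
S=lambda L:np.array(L)/4.3-.5+[208,164]
E_=lambda L:(np.array(L)-[0,353])/4.2-.5+[343,255]
np.set_printoptions(precision=2,suppress=True)
lid=[[65,75,71],[65,-75,71],[-65,-75,71],[-65,75,71]]
print(fit([("top",lid,T([(8,66),(235,16),(283,212),(52,272)])),("scene",lid,S([(290,263),(116,172),(255,91),(427,168)]))],[620,0,0,0]))
sc=[[100,20,12],[100,-20,12],[-100,10,24],[-100,-10,24]]
print(fit([("top",sc,T([(463,70),(526,67),(499,371),(529,369)])),("scene",sc,S([(40,129),(12,108),(262,24),(250,15)]))],[600,-250,0,0]))
d=[[75,42.5,16],[75,-42.5,16],[-75,-42.5,16],[-75,42.5,16],[-165,9,29],[-165,-9,29]]
print(fit([("top",d,D([(624,27),(756,48),(710,277),(579,252),(600,398),(626,401)])),("scene",d[:4],E_([(90,570),(12,483),(238,388),(326,484)]))],[560,300,0,0]))
b=[[42.5,17,27],[42.5,-17,27],[-42.5,-17,27],[-42.5,17,27]]
print(fit([("top",b,T([(103,313),(157,318),(144,447),(90,442)]))],[480,0,0,0],True))
E
```

```text
(array([573.77, -45.33,   0.25,   0.42]), array([[-0.32,  1.45],
       [-0.76,  0.56],
       [-0.37,  0.12],
       [ 0.44, -0.83],
       [-0.79, -0.33],
       [-0.59, -0.2 ],
       [ 0.04, -0.23],
       [-0.01,  0.46]]))
(array([ 531.65, -287.09,    0.04,   -1.79]), array([[ 0.27,  0.38],
       [-0.49,  0.63],
       [-0.09, -0.41],
       [-0.  , -0.19],
       [-0.24,  0.25],
       [-0.12, -0.34],
       [ 0.27,  0.09],
       [-0.4 , -0.21]]))
(array([499.04, 320.86,  -0.16,  -4.02]), array([[ 0.19,  0.77],
       [-1.37,  0.73],
       [-0.57, -0.74],
       [ 0.49,  0.02],
       [ 0.  , -0.27],
       [ 0.23,  0.07],
       [ 0.83,  0.23],
       [-0.19, -2.63],
       [-1.12,  1.78],
       [-0.37,  0.44]]))
(array([422.64, -34.16,  -0.1 ,   0.  ]), array([[ 0.25, -0.1 ],
       [-0.28, -0.04],
       [-0.21,  0.11],
       [ 0.24,  0.03]]))
```

Heights fit to about 0–4 mm and the residuals are small. Next I'll write the helpers and check reachability of all key poses.

```bash
cat > geo.py <<'E'
import numpy as np
from scipy.spatial.transform import Rotation as R
from plant import bot
BOX=np.array([573.8,-45.3]); BY=0.25
SC=np.array([531.6,-287.1]); SY=0.04
DI=np.array([499.0,320.9]); DY=-0.16
def b2w(x,y): c,s=np.cos(BY),np.sin(BY); return BOX+[c*x-s*y,s*x+c*y]
def frame(yaw,pitch): # object frame: yaw, then nose-down pitch
    return R.from_euler("ZY",[yaw,pitch])
def tool(Ro,p,flip=0): # tool down in object frame, pitched forward by p
    sp,cp=np.sin(p),np.cos(p); z=np.array([sp,0,-cp]); y=np.array([0,-1. if flip else 1.,0])
    return Ro*R.from_matrix(np.c_[np.cross(y,z),y,z])
def held(ref,Ro,g,ref2tcp=None,p=0,flip=0):
    """pose of TCP such that object point `ref` (object coords) -> see callers"""
def pose(obj_pt,world_pt,tcp_obj,yaw,pitch,p,flip):
    """TCP pose that brings object point obj_pt to world_pt, TCP at tcp_obj in object coords"""
    Ro=frame(yaw,pitch); return np.asarray(world_pt,float)+Ro.apply(np.asarray(tcp_obj,float)-obj_pt), tool(Ro,p,flip).as_quat()
E
sed -i '/^def held/,/^    """pose of/d' geo.py
python3 - <<'E'
from geo import *
ok=lambda P:bot.solve_ik(*P)
fmt=lambda j:"--" if j is None else np.round(j,2)
for flip in(0,1):
  for p in(-.3,-.15,0,.2):
    t=np.array([-12,0,4.]) 
    print("SC",flip,p,fmt(ok(pose([0,0,0],[*SC,0],t,SY,0,p,flip))), end=" ")
    for yaw in(BY,0.1,0):
      print(yaw,[ok(pose([100,0,12],w,t,yaw,0,p,flip)) is not None for w in([*b2w(-65-15,0),59],[*b2w(-32,0),59],[*b2w(-10,0),140],[*b2w(62,0),165])],end=" ")
    print()
for flip in(0,1):
  for p in(0,.3,.5):
    t=np.array([-120,0,8.])
    print("DI",flip,p,fmt(ok(pose([0,0,0],[*DI,0],t,DY,0,p,flip))), end=" ")
    for dy in(0,-.5,-1.05,-1.57):
      print(dy,[fmt(ok(pose([75,0,4],[*b2w(-30 if dy>-1 else -8,45 if dy<-.8 else 15),95],t,BY+dy,ph,p,flip))) is not "--" for ph in(0,.3,.6)],end=" ")
    print()
E
```

```text
SC 0 -0.3 [-0.14  0.6  -0.22  0.06 -1.05 -1.43] 0.25 [True, True, True, True] 0.1 [True, True, True, True] 0 [True, True, True, True] 
SC 0 -0.15 [-0.16  0.52 -0.32  0.04 -0.87 -1.4 ] 0.25 [True, True, True, True] 0.1 [True, True, True, True] 0 [True, True, True, True] 
SC 0 0 [-0.18  0.46 -0.42  0.   -0.69 -1.35] 0.25 [True, True, True, True] 0.1 [True, True, True, True] 0 [True, True, True, True] 
SC 0 0.2 [-0.21  0.39 -0.52 -0.11 -0.46 -1.22] 0.25 [True, True, True, True] 0.1 [False, True, True, True] 0 [False, True, True, True] 
SC 1 -0.3 [-0.14  0.6  -0.22  0.06 -1.05  1.71] 0.25 [True, True, True, True] 0.1 [True, True, True, True] 0 [True, True, True, True] 
SC 1 -0.15 [-0.16  0.52 -0.32  0.04 -0.87  1.74] 0.25 [True, True, True, True] 0.1 [True, True, True, True] 0 [True, True, True, True] 
SC 1 0 [-0.18  0.46 -0.42  0.   -0.69  1.79] 0.25 [True, True, True, True] 0.1 [True, True, True, True] 0 [True, True, True, True] 
SC 1 0.2 [-0.21  0.39 -0.52 -0.11 -0.46  1.92] 0.25 [True, True, True, True] 0.1 [False, True, True, True] 0 [False, True, True, True] 
DI 0 0 [ 1.11  0.35 -0.61 -0.   -0.62 -2.85] 0 [True, True, True] -0.5 [True, True, True] -1.05 [False, True, True] -1.57 [True, False, True] 
DI 0 0.3 -- 0 [False, True, True] -0.5 [False, True, True] -1.05 [True, False, True] -1.57 [True, True, False] 
DI 0 0.5 -- 0 [False, True, True] -0.5 [False, True, True] -1.05 [False, True, True] -1.57 [True, True, True] 
DI 1 0 [ 1.11  0.35 -0.61  0.   -0.62  0.3 ] 0 [True, True, True] -0.5 [True, True, True] -1.05 [True, True, True] -1.57 [True, True, True] 
DI 1 0.3 -- 0 [False, True, True] -0.5 [False, True, True] -1.05 [True, True, True] -1.57 [True, True, True] 
DI 1 0.5 -- 0 [False, True, True] -0.5 [False, True, True] -1.05 [False, True, True] -1.57 [True, True, True] <stdin>:16: SyntaxWarning: "is not" with 'str' literal. Did you mean "!="?
```

```bash
python3 - <<'E'
from geo import *
from mos import *
t=np.array([-12,0,4.])
P=lambda z:pose([0,0,0],[*SC,z],t,SY,0,0,0)
bot.move_gripper(50)
bot.move_ptp(*P(120)); bot.line_to(P(0)[0],120)
s=bot.read_state(); print(s["t"],s["tcp_pos"],s["contact_force"])
bot.move_gripper(10,60); s=bot.read_state(); print(s["t"],s["width"],s["finger_force"])
bot.line_to(P(110)[0],120); bot.pause(.2)
s=bot.read_state(); print(s["t"],s["width"],s["tcp_pos"],s["contact_force"])
a=bot.camera("scene")[:,:,::-1]; b=bot.camera("top")[:,:,::-1]
cv2.imwrite("pics/lift.png",stack([crop(a,180,300,110,220,3.3),crop(b,340,400,160,280,5)],1))
E
```

```text
3.7417 [ 520.18145752 -287.78779392    4.72752064] [0.49556062 0.17502583 0.46792945]
4.35 19.383364972566245 60.00038981437683
5.6167 19.867918771994233 [ 519.22736291 -287.48734689  113.18096912] [-1.1408749   0.28345592 -0.25502093]
```

View pics/lift.png

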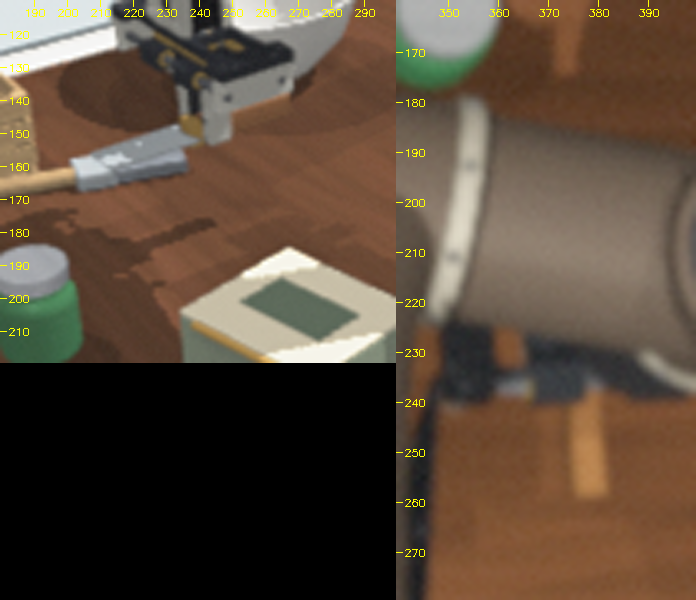

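The scraper is held (width 19.9) and the blade looks roughly level at scene (240,140)→(212,155), but the bath brush sits behind it. I'll move it to a clear place in front of the box and measure the tip there.

```bash
python3 - <<'E'
from geo import *
from mos import *
from fit import proj,place
t=np.array([-12,0,4.])
w=[*b2w(-85,0),120]
bot.move_ptp(*pose([100,0,12],w,t,BY,0,0,0)); bot.pause(.2)
s=bot.read_state(); print(s["t"],s["tcp_pos"],pose([100,0,12],w,t,BY,0,0,0)[0])
q=[*(s["tcp_pos"][:2]-R.from_euler("z",BY).apply([-12,0,0])[:2]),BY,s["tcp_pos"][2]-4]
M=[[100,20,12],[100,-20,12],[-100,10,24],[-100,-10,24],[10,20,12],[10,-20,12]]
for n in("scene","top"): print(n,proj(n,place(q,M)).round(1).tolist())
a=bot.camera("scene")[:,:,::-1]; b=bot.camera("top")[:,:,::-1]
cv2.imwrite("pics/pre.png",stack([crop(a,225,325,130,220,4.5),crop(b,270,340,195,295,4.9)],1))
E
```

```text
6.8583 [383.66238891 -94.5397692  111.86189104] [382.92425292 -94.03857997 112.        ]
scene [[295.8, 178.1], [284.9, 173.4], [336.8, 147.5], [331.4, 145.6], [316.3, 165.8], [305.6, 161.5]]
top [[294.6, 239.0], [307.6, 235.8], [315.1, 304.9], [321.8, 303.2], [302.1, 268.7], [315.2, 265.4]]
```

View pics/pre.png

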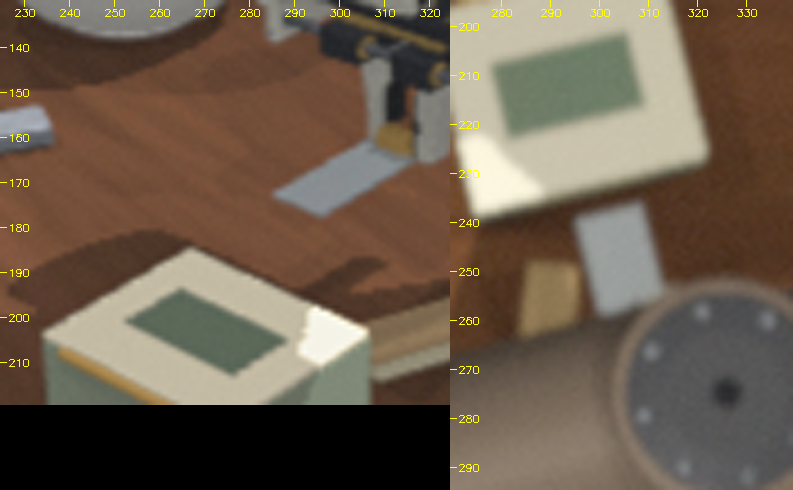

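Tip seen at scene (295.8,177.5)/(285.2,172.6) and top (295.4,239.2)/(308.7,235.7). Both are within about 1 px of prediction, so the blade is level and about 1–2 mm high. I'll insert it and begin the lift.

```bash
python3 - <<'E'
from geo import *
from mos import *
t=np.array([-12,0,4.])
def tip(xb,z,v):
    bot.line_to(pose([100,0,12],[*b2w(xb,1.5),z],t,BY,0,0,0)[0],v)
tip(-83,58,100); tip(-66,58,60); s=bot.read_state(); print(s["t"],s["contact_force"])
tip(-28,58,60); s=bot.read_state(); print(s["t"],s["tcp_pos"],s["contact_force"])
r=93
for th in np.arange(-.03,.51,.13):
    tip(65-r*np.cos(th),64+r*np.sin(th),60)
    s=bot.read_state(); print(round(th,2),s["t"],s["contact_force"].round(1),s["moment"].round(2))
a=bot.camera("scene")[:,:,::-1]
cv2.imwrite("pics/pry.png",crop(a,210,340,90,240,4))
E
```

```text
8.1583 [ 0.09812409 -1.38944745 -1.51456229]
8.9417 [437.33234316 -78.56007446  49.75993835] [-1.29732448  0.08114438 -1.27920347]
-0.03 9.1917 [ 0.  -0.7 -0.8] [-0.06  0.02  0.04]
0.1 9.5417 [-0.3  0.8 -1.1] [-0.    0.02 -0.02]
0.23 9.8917 [ 0.  -0.2 -1. ] [ 0.04 -0.02 -0.05]
0.36 10.2417 [-0.1 -0.4 -1.6] [-0.04 -0.01 -0.03]
0.49 10.5917 [ 0.5 -0.1 -0.6] [ 0.01 -0.03  0.03]
```

View pics/pry.png

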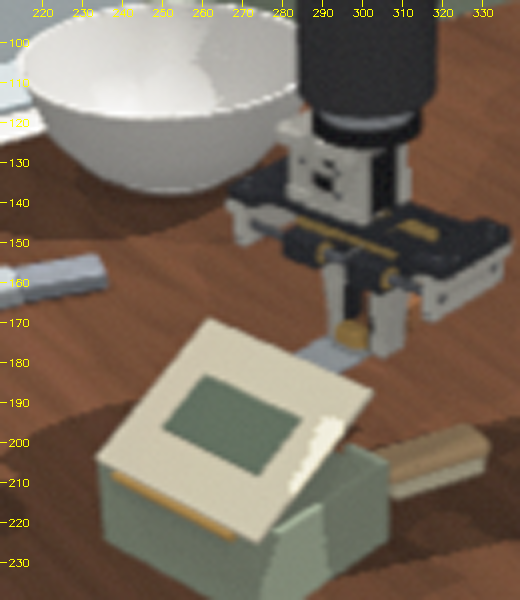

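The lid is up about 0.45 rad, resting on the blade, with the front edge at (250–303, 170–188) and the gripper well clear. I'll continue the arc to upright.

```bash
python3 - <<'E'
from geo import *
from mos import *
t=np.array([-12,0,4.])
def tip(xb,z,v):
    bot.line_to(pose([100,0,12],[*b2w(xb,1.5),z],t,BY,0,0,0)[0],v)
r=93
for th in np.arange(.62,1.58,.13):
    tip(65-r*np.cos(th),64+r*np.sin(th),60)
bot.pause(.2); s=bot.read_state(); print(round(th,2),s["t"],s["width"],s["contact_force"].round(1))
a=bot.camera("scene")[:,:,::-1]; b=bot.camera("top")[:,:,::-1]
cv2.imwrite("pics/up.png",stack([crop(a,200,340,70,240,3.4),crop(b,250,330,170,270,3.8)],1))
E
```

```text
1.53 13.6417 19.541605081173806 [ 0.7 -0.  -0.8]
```

View pics/up.png

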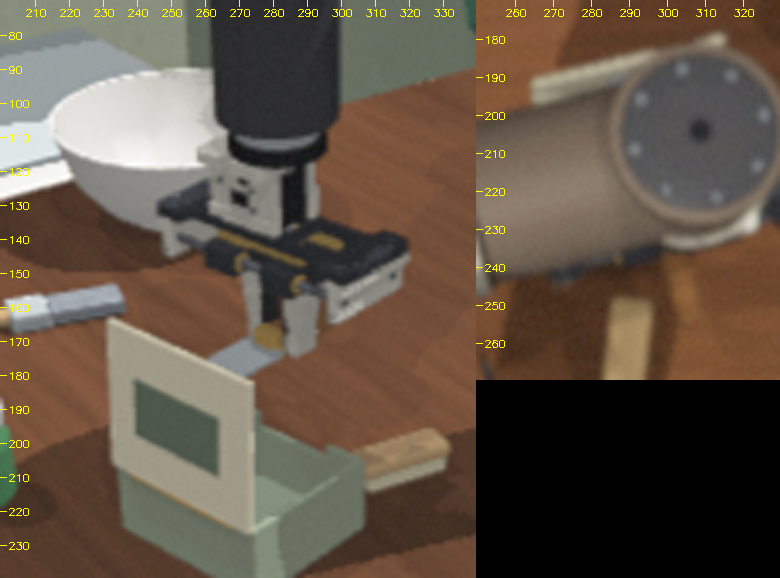

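```bash
python3 - <<'E'
from geo import *
from fit import proj
for th in(1.3,1.4,1.5,1.6):
    print(th,[proj("scene",[[*b2w(65-130*np.cos(th),y),65+130*np.sin(th)]]).round(1).tolist() for y in(75,-75)])
print("obs",253/3.4-.5+200,381/3.4-.5+70, 106/3.4-.5+200,319/3.4-.5+70)
t=np.array([-12,0,4.])
p0,q=pose([100,0,12],[*b2w(65-93*np.cos(1.53)-90,1.5),157],t,BY,0,0,0); bot.line_to(p0,150)
P=lambda z:pose([0,0,0],[*SC,z],t,SY,0,0,0)
bot.move_ptp(*P(120)); bot.line_to(P(20)[0],150); bot.line_to(P(1)[0],50); bot.pause(.2)
s=bot.read_state(); print(s["t"],s["tcp_pos"],s["contact_force"])
bot.move_gripper(50); bot.line_to(P(130)[0],150)
s=bot.read_state(); print(s["t"],s["contact_force"])
E
```

```text
1.3 [[[282.5, 178.9]], [[240.2, 160.2]]]
1.4 [[[279.0, 179.9]], [[236.6, 161.0]]]
1.5 [[[275.4, 181.4]], [[232.9, 162.3]]]
1.6 [[[271.8, 183.5]], [[229.3, 164.1]]]
obs 273.9117647058823 181.55882352941177 230.6764705882353 163.3235294117647
16.9417 [ 519.56170013 -287.60108658    4.88625561] [-0.66064494 -0.02578522 -0.97462956]
18.6833 [-0.09581501  0.13305837 -0.05779992]
```

The lid fits about 1.54 rad and the scraper is laid down. Now the dish.

```bash
python3 - <<'E'
from geo import *
from mos import *
from fit import proj,place
s=bot.read_state(); bot.line_to([*s["tcp_pos"][:2],300],200)
t=np.array([-105,0,5.5])
P=lambda z:pose([0,0,0],[*DI,z],t,DY,0,0,1)
bot.move_ptp(*P(290)); bot.line_to(P(40)[0],200); bot.line_to(P(0)[0],60)
s=bot.read_state(); print(s["t"],s["tcp_pos"],P(0)[0],s["contact_force"])
bot.move_gripper(8,60); s=bot.read_state(); print(s["width"],s["finger_force"])
bot.line_to(P(30)[0],40); bot.line_to(P(110)[0],80); bot.pause(.2)
s=bot.read_state(); print(s["t"],s["width"],s["tcp_pos"],s["contact_force"],s["moment"])
d=s["tcp_pos"]-P(110)[0]; q=[*(DI+d[:2]),DY,110+d[2]]
M=[[75,42.5,16],[75,-42.5,16],[-75,-42.5,16],[-75,42.5,16]]
for n in("scene","top"): print(n,proj(n,place(q,M)).round(1).tolist())
a=bot.camera("scene")[:,:,::-1]; b=bot.camera("top")[:,:,::-1]
cv2.imwrite("pics/dish.png",stack([crop(a,330,440,195,305,4.2),crop(b,145,215,190,300,4.5)],1))
E
```

```text
24.1583 [395.41337474 337.72121099   5.49076384] [395.34113525 337.62841169   5.5       ] [-0.28670305 -0.08139159  0.47222744]
17.505787515597607 59.99967098236084
27.0417 17.501296548288146 [395.19906512 337.41343762 114.9967336 ] [-0.02343471 -0.46095834 -2.88714725] [-0.05994873  0.32965986  0.02866471]
scene [[368.8, 267.4], [347.8, 244.8], [403.5, 227.2], [426.8, 247.8]]
top [[161.3, 207.1], [189.2, 211.8], [179.7, 261.7], [151.3, 256.9]]
```

View pics/dish.png

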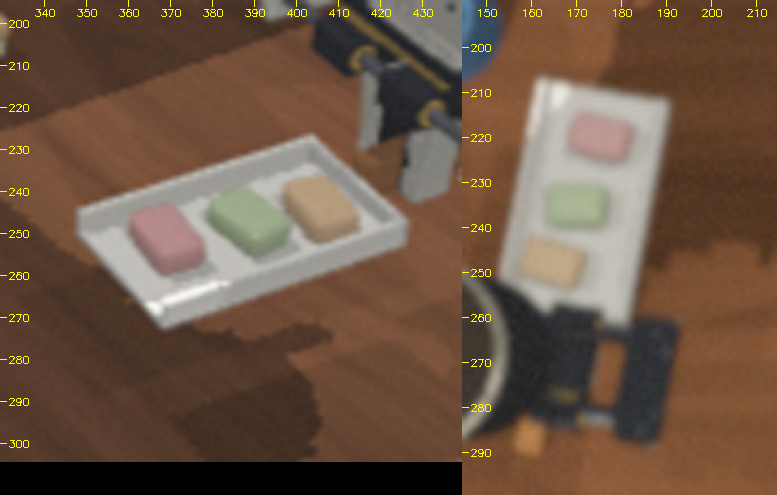

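The dish is held level: corners at scene (368,269), (348,244), (404,227), (427,246) match prediction within about 2 px, and the soaps have not moved. Now carry and tip.

```bash
python3 - <<'E'
from geo import *
t=np.array([-105,0,5.5])
W=BY-np.pi/2
def lip(xb,yb,z,ph,v):
    p,q=pose([75,0,4],[*b2w(xb,yb),z],t,W,ph,0,1); bot.line_to(p,v,q)
# waypoints: rotate outside the box, then in
p,q=pose([75,0,4],[*b2w(-8,110),125],t,W,0,0,1)
bot.line_to(p,110,q); lip(-8,45,125,0,100); lip(-8,45,97,0,80)
s=bot.read_state(); print(s["t"],s["contact_force"].round(1),s["moment"].round(2))
lip(-8,45,97,.25,40)
for ph in(.32,.38,.44,.5,.56,.62):
    lip(-8,45,93,ph,25); bot.pause(.2)
    s=bot.read_state(); print(ph,s["t"],s["contact_force"].round(1),s["moment"].round(2))
bot.pause(.5); s=bot.read_state(); print(s["t"],s["contact_force"].round(1))
import cv2; a=bot.camera("scene"); cv2.imwrite("pics/pour_full.png",a[:,:,::-1])
# colour counts inside box region
E
```

```text
29.9 [ 0.3  0.4 -3.3] [ 0.29  0.1  -0.  ]
0.32 31.875 [ 0.2 -0.8 -4.2] [-1.1  -0.17  0.01]
0.38 32.6583 [ 0.8 -0.  -2.7] [-1.34 -0.29  0.01]
0.44 33.4417 [-0.8 -0.2 -2.8] [-1.59 -0.32  0.  ]
0.5 34.225 [ 0.3 -0.6 -3.6] [-1.87 -0.36  0.04]
0.56 35.0083 [-0.2  0.3 -2.7] [-2.12 -0.46  0.01]
0.62 35.7917 [-1.   0.4 -2.4] [-2.27 -0.53 -0.03]
36.2917 [-0.1 -0.4 -3.2]
```

```bash
python3 - <<'E'
from geo import *
import cv2
F=[]
for i in range(25): bot.pause(.03); F.append(bot.read_state()["contact_force"])
print(np.mean(F,0).round(2),np.std(F,0).round(2)/5)
a=cv2.imread("pics/pour_full.png"); h=cv2.cvtColor(a,cv2.COLOR_BGR2HSV)
b=cv2.imread("pics/dish.png")
# sample soap colours in dish.png, then find blobs in the pour picture near box/dish
for n,(x,y) in {"pink":(165,232),"green":(247,215),"tan":(320,200)}.items():
    c=cv2.cvtColor(b[y:y+1,x:x+1],cv2.COLOR_BGR2HSV)[0,0].astype(int)
    m=(abs(h[...,0].astype(int)-c[0])<7)&(abs(h[...,1].astype(int)-c[1])<25)&(abs(h[...,2].astype(int)-c[2])<50)
    m[:120]=0; m[260:]=0; m[:,:210]=0; m[:,380:]=0
    k,_,st,ce=cv2.connectedComponentsWithStats(m.astype(np.uint8))
    print(n,c,[(st[i,4],ce[i].round(0).tolist()) for i in range(1,k) if st[i,4]>12])
E
```

```text
[ 0.16 -0.13 -2.6 ] [0.102 0.096 0.108]
pink [  1  60 180] [(np.int32(24), [277.0, 216.0])]
green [ 43  48 171] [(np.int32(20), [278.0, 196.0]), (np.int32(40), [281.0, 214.0])]
tan [ 16  80 182] [(np.int32(16), [231.0, 172.0]), (np.int32(216), [318.0, 202.0]), (np.int32(25), [256.0, 218.0]), (np.int32(40), [278.0, 220.0])]
```

```bash
python3 - <<'E'
from geo import *
from mos import *
t=np.array([-105,0,5.5]); W=BY-np.pi/2
def lip(xb,yb,z,ph,v):
    p,q=pose([75,0,4],[*b2w(xb,yb),z],t,W,ph,0,1); bot.line_to(p,v,q)
try: lip(-8,45,95,.8,60)
except bot.Unreachable: print("unr"); lip(-8,45,95,.7,60)
bot.pause(.6)
lip(-8,50,105,.35,90); lip(-8,60,120,0,90); lip(-8,150,140,0,150); bot.pause(.2)
F=[]
for i in range(20): bot.pause(.02); F.append(bot.read_state()["contact_force"])
print(np.mean(F,0).round(2),bot.read_state()["t"])
a=bot.camera("scene")[:,:,::-1]; b=bot.camera("top")[:,:,::-1]
cv2.imwrite("pics/after.png",stack([crop(a,205,345,135,245,3.4),crop(b,220,330,175,285,2.8)],1))
cv2.imwrite("pics/after_top.png",b); cv2.imwrite("pics/after_sc.png",a)
E
```

```text
[ 0.04 -0.09 -2.64] 41.4917
```

View pics/after.png

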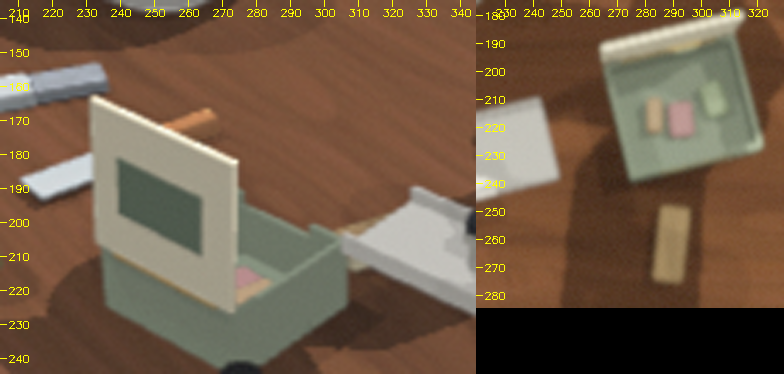

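All three soaps are in the box (top view: tan (283,215), pink (292,217), green (303,210)). The lid is upright, the dish is empty and the scraper is on the bench. I'll set the dish back and hand in.

```bash
python3 - <<'E'
from geo import *
t=np.array([-105,0,5.5])
P=lambda z:pose([0,0,0],[*DI,z],t,DY,0,0,1)
p,q=P(110); bot.line_to(p,120,q)
bot.line_to(P(20)[0],100); bot.line_to(P(0.5)[0],30); bot.pause(.3)
s=bot.read_state(); print(s["t"],s["tcp_pos"],s["contact_force"].round(1))
bot.move_gripper(50); bot.pause(.2); bot.line_to(P(0.5)[0]+[0,0,150],120); bot.pause(.5)
import cv2; b=bot.camera("top")[:,:,::-1]; r=cv2.imread("pics/topc.png")
a=cv2.imread("pics/top0.png"); d=cv2.resize(b,(800,600),interpolation=cv2.INTER_CUBIC)
for n,(x,y) in {"bottle":(303,237),"bigsoap":(372,220),"jar":(497,232),"mug":(195,277),"nail":(413,375),"bath":(600,330)}.items():
    A=cv2.cvtColor(a[y-18:y+18,x-18:x+18],6); B=cv2.cvtColor(d[y-30:y+30,x-30:x+30],6)
    _,m,_,l=cv2.minMaxLoc(cv2.matchTemplate(B,A,cv2.TM_CCOEFF_NORMED)); print(n,round(m,2),l[0]-12,l[1]-12)
# dish corners: white blob rotated box
hsv=cv2.cvtColor(b,cv2.COLOR_BGR2HSV); m=((hsv[...,1]<40)&(hsv[...,2]>120)).astype("uint8"); m[:195]=0;m[300:]=0;m[:,:150]=0;m[:,215:]=0
print(cv2.minAreaRect(cv2.findNonZero(m)), bot.read_state()["t"], bot.read_state()["contact_force"].round(1))
E
```

```text
45.05 [395.40219637 337.65885543   6.00969502] [ 0.3 -1.  -2.4]
bottle 0.9 0 -1
bigsoap 1.0 0 0
jar 0.94 1 1
mug 0.99 0 0
nail 0.97 0 0
bath 1.0 0 0
((178.67189025878906, 237.70611572265625), (28.1760311126709, 48.496009826660156), 10.885526657104492) 47.9583 [ 0.7  0.4 -0. ]
```

Bystanders are unmoved, and the dish is back in place at the size and angle it had at the start. Handing in.

```bash
python3 -c "
from plant import bot
print(bot.close_job())"
```

```text
the job is handed in; nothing more can be done
None
```

The job is handed in at about 48 s: lid standing open at about 1.54 rad, three soaps in the box, scraper and empty dish back on the bench, bystanders unmoved in the top view; the interface returned no verdict.

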